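# Shut the toy washer's lid and hold its plunger half-way

### The job

Lower the toy washing machine's round lid gently until it is fully shut, without letting it slam. Then press the red plunger beside it with the fingertips about half-way down (10 mm of its 20 mm travel), never to the bottom, and keep it held there: finish while still holding it pressed. Leave the bottle and the plant pot beside the machine where they are.

Things in the scene. Friction and masses are not known exactly. Their poses are not given: they have to be found in the camera images.
- machine: Cream plastic toy washing machine, fixed to the table: 180 mm deep (its x) by 230 mm wide (its y) by 160 mm high, flat top. Origin: centre of its underside, on the table. Its -x faces the robot (yaw varies), its z is up. The round lid lies over the drum opening on top, centred at x 2 mm, y +35 mm; the plunger stands on top at x 0, y -78 mm. Nothing else on its top is higher than 15 mm.
- lid (a joint): Angle of the teal round lid, rad: 0 fully shut (lying flat on the top), growing as it opens upward, 1.6 the most; it starts open at 1.1 to 1.45 with its outer face turned away from the robot. Stiff hinge: the lid stays at any angle it is left at; about 1 to 3 N at the lid_push point moves it.
- lid_hinge (a point): Middle of the lid's hinge axis, at the far (+x) edge of the lid, 165 mm above the table. The axis runs along the machine's y. The lid is a disc 120 mm across and 10 mm thick whose mid-plane passes through the axis; disc centre 66 mm from the axis; a finger tab 36 mm wide at the free edge reaches to 146 mm from the axis.
- lid_push (a point): Point on the lid's outer (upper when shut) face, 100 mm from the hinge axis towards the free edge, a good place to push it shut; it moves with the lid, and its z axis is the outward normal of that face.
- plunger (a joint): Travel of the red plunger, m: 0 released (start), 0.020 at the bottom; pressed straight down. A spring pushes it back: about 2 N to start it, 5.6 N at 10 mm, 9 N at the bottom.
- plunger_top (a point): Centre of the top face of the red plunger, a disc 38 mm across and 10 mm thick on a white stem; it moves with the plunger, and when released is 202 mm above the table. The grey collar under it is 170 mm above the table at its top.
- bottle: Bystander: toy bottle, white with an orange label, 44 mm across, 110 mm tall, loose, standing on the table close beside the machine, on its left or right. Origin at the centre of its underside.
- pot: Bystander: pink ceramic plant pot, 94 mm across and 76 mm high, with leaves to 127 mm, loose, standing on the table close beside the machine, on the side opposite to the bottle. Origin at the centre of its underside.

How it is judged (in metres and radians):
On the way, in this order (a step that is already met when the one before it is completed fails the run):
1. the lid is fully shut, with the plunger not yet pressed (value of joint lid below 0.05 rad and value of joint plunger below 0.003 m), for 0.2 s.
2. the plunger is held about half-way down by the fingers, lid still shut (value of joint lid below 0.05 rad and value of joint plunger between 0.006 and 0.014 m and contact force between the fingers and machine above 2 N), for 0.3 s.
At the end, for the whole second after the job is handed in: The lid is shut (within 0.05 rad) and the fingers are still pressing the plunger, held 6 to 14 mm down against its spring (over 2 N) (all of step 2); the arm keeps its last pose, push and grip.
It fails at once if the lid is slammed (faster than 3 rad/s near shut) (value of joint lid below 0.3 rad and velocity of joint lid below -3 rad/s).
It fails at once if the plunger is pushed to the bottom (beyond 18 mm) (value of joint plunger above 0.018 m).
It fails at once if the bottle or the plant pot is moved by more than 25 mm (distance of any of bottle, pot from where it was at the start of the episode above 0.025 m).
It fails at once if the bottle or pot is tipped over (angle between any of bottle, pot's own z axis and vertical above 0.5 rad).
It also fails if it takes over 38 s, if anything falls off the work surface, if the arm or the gripper's body presses on something with over 40 N, if the wrist force passes 120 N, or if a joint passes its speed limit or range.

### The arm

A 6-joint arm with a two-finger parallel gripper is mounted at the origin on the work surface. World frame = base frame: x ahead of the robot, y to its left, z up, the work surface at z = 0. Lengths are in mm, angles in rad, forces in N, time in s.
With the tool pointing down it reaches from about 350 to 875 mm from the base axis. Payload 4.2 kg.
Tool frame: the origin (TCP) lies between the finger pads; the fingertips stand 17 mm ahead of it and the grasp point (between the pads) lies 2 mm behind it (nose_length is the distance from the TCP to the fingertips, in mm); z points along the fingers, y is the direction in which the jaws open and shut (so a half turn about z gives the same grasp; the last joint's range is limited). The gripper opens to 85 mm and grips with 20 to 120 N. Pads are 22 mm wide; open, the fingers measure 114 mm over their backs; the gripper's body (76 mm by 85 mm) begins 54 mm behind the grasp point. The pads swing forward as they close: fully open they stand 13 mm farther back than shut.
Start: joints at [-1.053, 0.385, 0.008, 0, -1.194, -0.259], TCP at [159.967, -604.16, 224.012] pointing down, gripper open.
Joint ranges: [-3.14, 3.14], [-1.21, 2.06], [-1.07, 1.41], [-3.16, 2.05], [-2.99, -0.16], [-3.1, 3.1]. Speed limits (rad/s): [2.79, 2.79, 3.14, 3.14, 3.14, 3.14].

### API

Orientations are given as a unit quaternion [x, y, z, w].
In Python, from bench import * gives the robot as it stands.
- The arm moves only by the tool jog_arm, never from a script. Its argument "increments" is a list of rows, each a list of 4 numbers: the shift along the tool's x, y, z in m, then the turn about the tool's z in degrees. A call has 1 to 10 rows; each row is the pose to reach, as a shift and turn from the pose measured when the call began, along the tool's axes at that moment; what a row does not reach only later rows make up. A row lasts 1/8 s, in which the tool goes at most 62.5 mm and 10.7 degrees, less where a joint would pass 70% of its speed; a pose out of reach is approached as far as the arm can. A call with a gripper value outside its range is refused whole. "hand" is the gripper's target within -1 to 1 (fully open at 1, half-way at 0, shut at -1), set as the call begins (left out, the last holds). The fingers move at their own pace and stop on an object; the grip force is fixed at half the most. Time passes only in rows, so rows that repeat a pose let the fingers close. It gives the time, the measured TCP pose, the force and the opening at its end, in the units of the state.
- read_state(): the state, without advancing time (a new reading comes with each control period).
- get_image(name): name is "scene" or "top" or "wrist"; returns the picture (480x640x3 uint8, red, green, blue); there is no depth.
- calibration(name): a dict with "fx", "fy", "cx", "cy" (pixels), "position" and "rotation" of the camera in the world; the wrist camera has in their place "hand_eye" (4x4, takes a point from camera to tool coordinates, whose origin is the TCP and whose axes are the flange's). Camera axes: x right, y up, looking along -z (the intrinsics and any distortion apply to the point x, -y, -z); pixel columns grow to the right and rows downward; lengths in mm; the calibration is good to about 2 mm. The wrist camera is an equidistant fisheye: a pixel r from the principal point sees the ray r / f radians off the axis. A picture is of the moment at which its call begins: read the wrist's pose just before it. calibration takes no time and is no camera call.
- job_done(): hands the job in, once; it reports no verdict.
The state is a dict: "clock": time; "joints": joint angles; "joint_vel": joint speeds; "joint_efforts": joint torques, N m; "position": TCP position; "ee_rot": TCP orientation; "contact_force": force on the tool from outside, world axes, zero at the start; "wrist_torque": the same for the moment, N m; "gripper_width": finger opening in mm.
Only numpy, scipy, OpenCV 4.12 (cv2) and the standard library are available. Lean on these libraries where they do the work, as an engineer would, in place of code of your own. Each camera call takes 0.05 s, during which the arm holds its last target.

## Working session

There is one attempt and no reset: what is moved stays moved. The work goes in short steps, Python scripts to look and compute and a tool call to move; the robot and the scene stay as the last step left them, time stands still between calls to the robot, and variables do not carry over. Pictures are saved under pics/ and viewed, and the job is handed in when it is done.

Besides the shell and the picture viewer there is one more tool, called as name(argument=value, ...) on one line, values as JSON. jog_arm: Moves the arm, as the interface text tells. Its arguments: {"type":"object","properties":{"increments":{"type":"array"},"hand":{"type":"number"}},"required":["increments"]}

```bash
mkdir -p pics; ls
python3 - <<'E'
from bench import *
import cv2,numpy as np
s=read_state(); print(s)
for n in("scene","top"):
    cv2.imwrite(f"pics/{n}0.png",get_image(n)[:,:,::-1])
for n in("scene","top","wrist"): print(n,calibration(n))
E
```

```text
pics
{'clock': 0.0, 'joints': array([-1.05340009e+00,  3.85550458e-01,  6.61817936e-03, -4.98133908e-04,
       -1.19398182e+00, -2.58637368e-01]), 'joint_vel': array([-0.00245432,  0.0004221 , -0.00072126,  0.00187496,  0.00100456,
       -0.00047117]), 'joint_efforts': array([ 5.41799072e-04, -3.92290592e+01,  1.88405836e+01,  4.18636858e+00,
       -4.60549607e-03,  6.42884572e-06]), 'position': array([ 159.81259268, -603.60300837,  222.92240841]), 'ee_rot': array([-1.28927587e-01,  9.91653419e-01,  1.06775803e-03, -1.86347070e-04]), 'contact_force': array([ 0.75748259, -0.14375204,  0.43355161]), 'wrist_torque': array([-0.02552942, -0.08395991,  0.0060622 ]), 'gripper_width': 85.20313543640246}
scene {'fx': 609.9953841905713, 'fy': 609.9953841905713, 'cx': 321.226423442089, 'cy': 240.0739057663927, 'position': array([1001.09038799, -208.8917044 , 1047.52474555]), 'rotation': array([0.23625671, 0.1373347 , 0.49613775, 0.82411727])}
top {'fx': 558.7186818498583, 'fy': 558.7186818498583, 'cx': 321.06632832020233, 'cy': 228.1754652305396, 'position': array([ 457.79217346,   54.30455617, 1108.35619064]), 'rotation': array([-0.01559805,  0.03549812,  0.70973602, -0.70339986])}
wrist {'fx': 371.64829954431775, 'fy': 371.64829954431775, 'cx': 325.496792596494, 'cy': 243.48055423411066, 'hand_eye': array([[ 6.53764307e-04,  9.50591283e-01,  3.10444497e-01,
         7.96568771e+01],
       [ 9.99998191e-01, -1.17595650e-03,  1.49492381e-03,
        -6.71012154e-01],
       [ 1.78613076e-03,  3.10442958e-01, -9.50590332e-01,
        -1.50437175e+02],
       [ 0.00000000e+00,  0.00000000e+00,  0.00000000e+00,
         1.00000000e+00]])}
```

View pics/scene0.png

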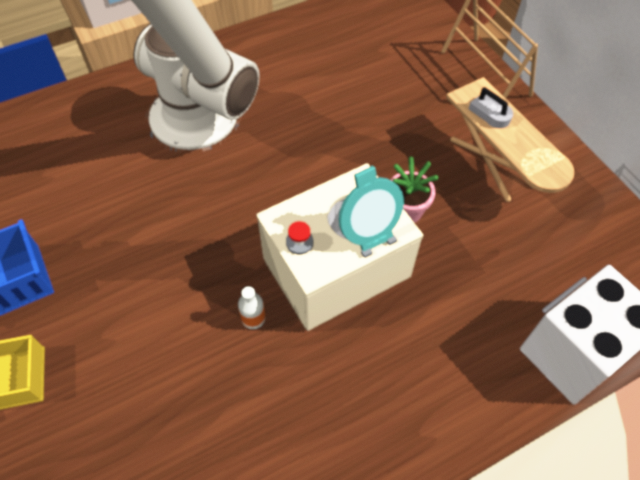

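View pics/top0.png

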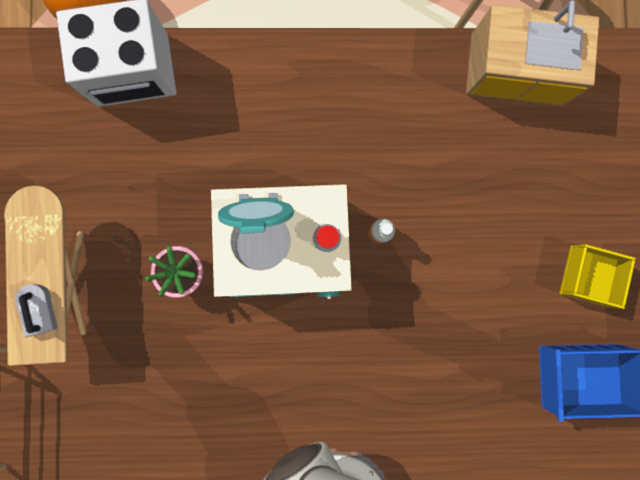

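The top view shows the machine's cream top with corners near (211,190), (347,185), (351,291) and (214,297). The red plunger is at (327,237), the lid tab near (252,228), the bottle at (383,231) on the right and the pot at (175,272) on the left. The scene view shows the plunger at (299,232) and the tab at (367,178). Next I'll measure these.

```bash
cat > h.py <<'E'
from bench import *
import cv2,numpy as np
from scipy.spatial.transform import Rotation as R
def ray(n,u,v):
    c=calibration(n); d=np.array([(u-c['cx'])/c['fx'],-(v-c['cy'])/c['fy'],-1])
    return np.array(c['position']),R.from_quat(c['rotation']).as_matrix()@d
def onz(n,u,v,z):
    o,d=ray(n,u,v); return o+d*(z-o[2])/d[2]
def two(a,b):
    o1,d1=ray("top",*a);o2,d2=ray("scene",*b)
    A=np.stack([d1,-d2],1); t=np.linalg.lstsq(A,o2-o1,rcond=None)[0]
    p=o1+d1*t[0];q=o2+d2*t[1]; return (p+q)/2,np.linalg.norm(p-q)
def blob(img,lo,hi):
    m=cv2.inRange(cv2.cvtColor(img,cv2.COLOR_BGR2HSV),lo,hi)
    c,_=cv2.findContours(m,cv2.RETR_EXTERNAL,cv2.CHAIN_APPROX_NONE)
    return sorted(c,key=cv2.contourArea)[::-1]
E
python3 - <<'E'
from h import *
T=cv2.imread('pics/top0.png');S=cv2.imread('pics/scene0.png')
def cen(c): m=cv2.moments(c); return m['m10']/m['m00'],m['m01']/m['m00']
reds={}
for n,I in(("top",T),("scene",S)):
    c=[k for k in blob(I,(0,200,150),(4,255,255)) if cv2.contourArea(k)>50][:2]
    for k in c:
        print(n,'red',cen(k),cv2.boundingRect(k),cv2.contourArea(k),onz(n,*cen(k),202))
    c=blob(I,(80,100,60),(97,255,255))[:2]
    for k in c:
        print(n,'teal',cv2.contourArea(k),cv2.boundingRect(k),cen(k))
# machine top
c=blob(T,(15,5,205),(40,60,255))
m=np.zeros(T.shape[:2],np.uint8)
for k in c[:6]: print(cv2.boundingRect(k),cv2.contourArea(k))
for p in [(211,190),(347,185),(351,291),(214,297)]: print('corner',onz("top",*p,160))
print('bottle',onz("top",383,230,110),'pot',onz("top",175,272,76))
cv2.imwrite('pics/zt.png',cv2.resize(T[170:310,200:400],None,fx=4,fy=4,interpolation=cv2.INTER_CUBIC))
cv2.imwrite('pics/zs.png',cv2.resize(S[160:330,240:440],None,fx=3.5,fy=3.5,interpolation=cv2.INTER_CUBIC))
E
```

```text
top red (327.19413919413915, 236.2930402930403) (317, 226, 21, 21) 318.5 [510.00755988  18.61061452 202.        ]
top teal 1740.5 (219, 198, 74, 35) (255.13884898975388, 213.81068658431485)
top teal 49.0 (318, 292, 21, 5) (328.46938775510205, 293.74149659863946)
scene red (298.9155115511551, 231.45280528052803) (290, 223, 19, 18) 252.5 [511.30184384  18.09623663 202.        ]
scene teal 3379.5 (340, 167, 64, 83) (370.75879074813827, 209.7251072643882)
(211, 185, 140, 111) 7217.5
(175, 0, 285, 28) 7052.0
(465, 22, 11, 6) 38.0
(289, 469, 17, 11) 28.0
(334, 456, 8, 4) 15.0
(73, 9, 1, 1) 0.0
corner [592.97286821 213.95137341 160.        ]
corner [600.20931872 -17.96789029 160.        ]
corner [419.42815065 -22.33311392 160.        ]
corner [411.96458491 208.18015523 160.        ]
bottle [525.79639568 -85.50521948 110.        ] pot [454.17025162 292.98271589  76.        ]
```

View pics/zt.png

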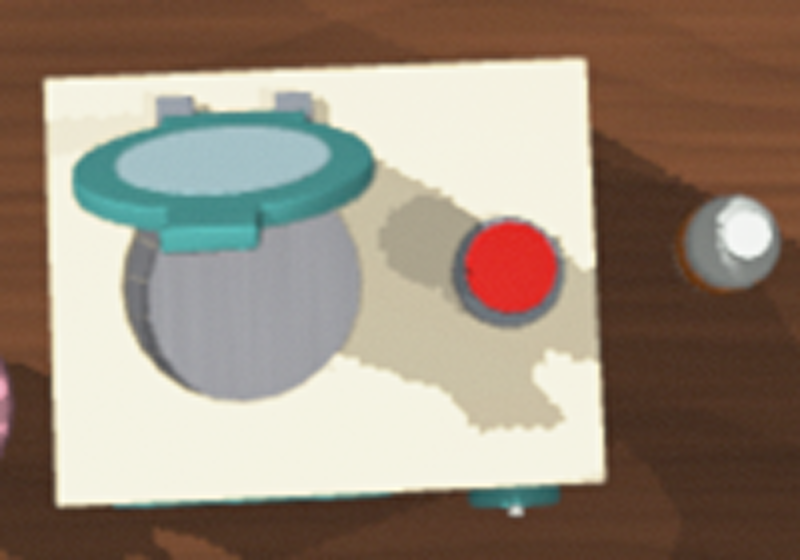

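View pics/zs.png

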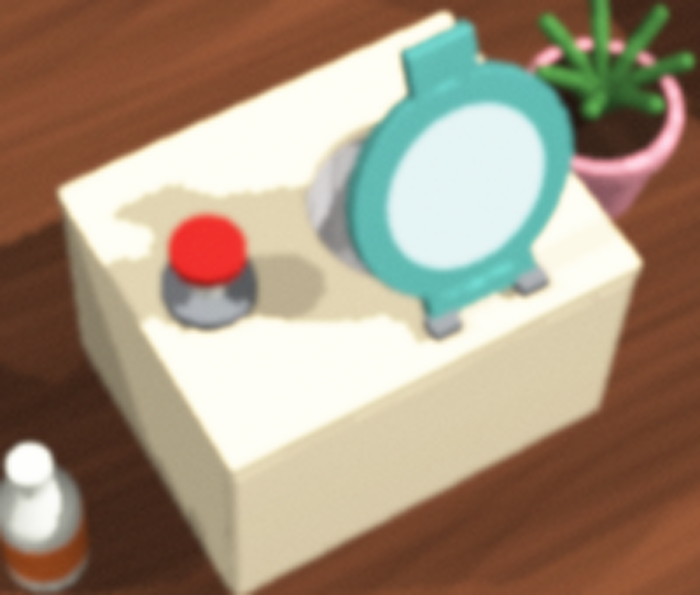

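Run:
```python
from h import *
c=[onz("top",*p,160) for p in [(211,190),(347,185),(351,291),(214,297)]]
ctr=np.mean(c,0)[:2]; yaw=np.mean([np.arctan2(-(a-b)[0],(a-b)[1]) for a,b in((c[0],c[1]),(c[3],c[2]))])
ux=np.array([np.cos(yaw),np.sin(yaw)]);uy=np.array([-ux[1],ux[0]])
H=ctr+68*ux+35*uy
print(ctr,yaw,'H',H,'plunger',ctr-78*uy)
# hinge brackets midpoint top: zoom (175,104),(294,100)
print('brackets',onz("top",200+234.5/4,170+102/4,165))
# tab end: inner-face edge middle (top zoom (211,248)/(211,228) outer) ; scene outer-edge
for a,b in(((200+210/4,170+230/4),(240+440/3.5,160+36/3.5)),((200+210/4,170+215/4),(240+437/3.5,160+40/3.5))):
    p,e=two(a,b); d=p[:2]-H; x=d@ux; print(p,e,'r',np.hypot(x,p[2]-165),'th',np.arctan2(p[2]-165,-x),'y',d@uy)
s=read_state();M=R.from_quat(s['ee_rot']).as_matrix()
print(M.T@np.array([650-s['position'][0],150-s['position'][1],400-s['position'][2]]))
t=np.array([*-ux,0]);t=M.T@t;print('turn',np.degrees(np.arctan2(t[1],t[0])))
```

```text
[506.14373062  95.45763111] 0.03177952944422982 H [572.99729929 132.60060294] plunger [508.6221167   17.49701539]
brackets [582.37872456 132.73831715 165.        ]
[518.2823889  131.21514243 304.34864656] 2.6451815200404947 r 149.71159297500984 th 1.19654232469159 y 0.35376048413842937
[522.53977828 129.15671823 307.80165703] 1.199478651299808 r 151.4818585394308 th 1.2306266857159331 y -1.8388994235909981
[-666.60491706  603.60829786 -175.83721788]
turn 12.99630499874998
```

jog_arm(increments=[[0, 0, -0.06, 0], [0, 0, -0.12, 3], [-0.04, 0.036, -0.176, 8], [-0.08, 0.07, -0.176, 13], [-0.12, 0.11, -0.176, 13], [-0.16, 0.145, -0.176, 13], [-0.2, 0.18, -0.176, 13], [-0.24, 0.217, -0.176, 13], [-0.28, 0.253, -0.176, 13], [-0.32, 0.29, -0.176, 13]], hand=-1)

```text
clock: 1.35
position: [395.6, -240.0, 399.3]
ee_rot: [-0.016, 1.0, 0.001, -0.0]
contact_force: [1.6, -0.5, 0.6]
gripper_width: 0.4
```

```bash
cat >> h.py <<'E'
def to(p):
    s=read_state();M=R.from_quat(s['ee_rot']).as_matrix()
    print(s['clock'],s['position'].round(1),'F',s['contact_force'].round(2),'w',s['gripper_width'],'M',M.round(3).tolist())
    d=M.T@(np.array(p)-s['position']); ux=np.array([-np.cos(.0318),-np.sin(.0318),0]);t=M.T@ux
    print('delta',d.round(1),'turn',np.degrees(np.arctan2(t[1],t[0])))
E
python3 -c "
from h import *
to([650,135,400])"
```

```text
1.35 [ 395.6 -240.   399.3] F [ 1.56 -0.48  0.62] w 0.35775493310365974 M [[-0.999, -0.032, -0.001], [-0.032, 0.999, 0.002], [0.001, 0.002, -1.0]]
delta [-2.662e+02  3.668e+02 -1.000e-01] turn -0.0018013912758890395
```

jog_arm(increments=[[-0.03, 0.045, 0, 0], [-0.06, 0.085, 0, 0], [-0.09, 0.125, 0, 0], [-0.12, 0.165, 0, 0], [-0.15, 0.205, 0, 0], [-0.18, 0.245, 0, 0], [-0.21, 0.285, 0, 0], [-0.24, 0.325, 0, 0], [-0.266, 0.367, 0, 0], [-0.266, 0.367, 0, 0]])

```text
clock: 2.6
position: [650.7, 138.3, 396.1]
ee_rot: [-0.017, 1.0, 0.001, -0.003]
contact_force: [-0.3, 0.8, -1.3]
gripper_width: -0.2
```

```bash
python3 -c "
from h import *
to([600,133.5,272])
cv2.imwrite('pics/s1.png',get_image('scene')[:,:,::-1])"
```

```text
2.6 [650.7 138.3 396.1] F [-0.33  0.76 -1.29] w -0.18842794449610606 M [[-0.999, -0.035, -0.006], [-0.035, 0.999, 0.001], [0.006, 0.001, -1.0]]
delta [ 50.1  -3.2 124.4] turn 0.18127133556032493
```

View pics/s1.png

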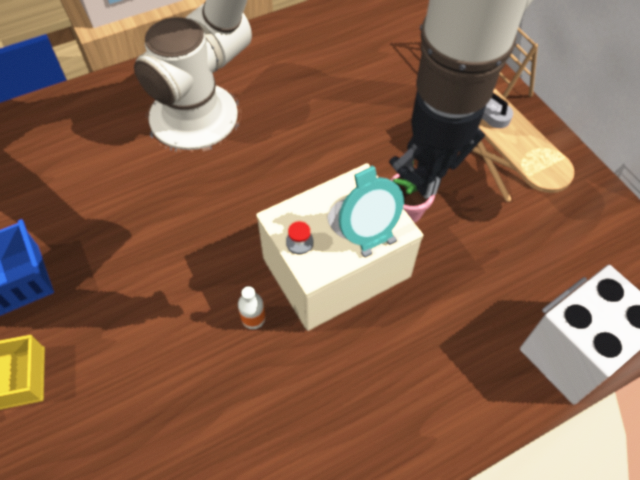

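The scene view shows the closed gripper high up and behind the lid, around (440,170). The lid tab is still at (367,178), so nothing has moved. I'll go down behind the lid.

jog_arm(increments=[[0, -0.002, 0.045, 0], [0, -0.003, 0.09, 0], [0, -0.003, 0.128, 0], [0.02, -0.003, 0.128, 0], [0.05, -0.003, 0.128, 0], [0.05, -0.003, 0.128, 0]])

```text
clock: 3.4
position: [597.9, 130.7, 271.2]
ee_rot: [-0.017, 1.0, 0.001, -0.002]
contact_force: [0.6, -1.1, 0.3]
gripper_width: -0.1
```

```bash
python3 -c "
from h import *
to([558,133,268])
cv2.imwrite('pics/s2.png',get_image('scene')[:,:,::-1])
cv2.imwrite('pics/w2.png',get_image('wrist')[:,:,::-1])"
```

```text
3.4 [597.9 130.7 271.2] F [ 0.64 -1.12  0.34] w -0.08003137553278648 M [[-0.999, -0.033, -0.004], [-0.033, 0.999, 0.001], [0.003, 0.001, -1.0]]
delta [39.8  3.6  3.3] turn 0.08219435696730705
```

View pics/s2.png

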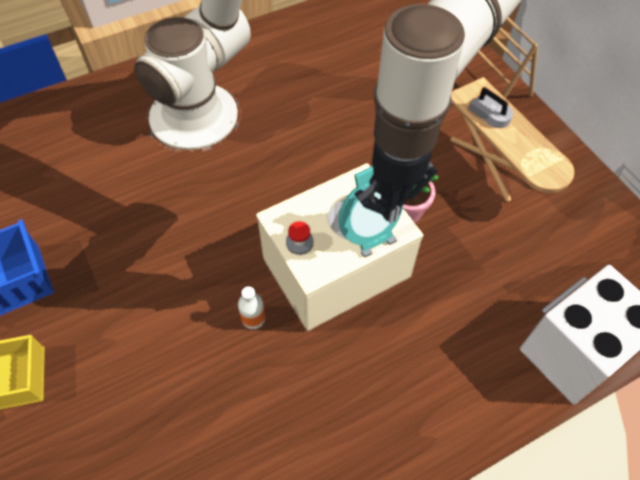

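View pics/w2.png

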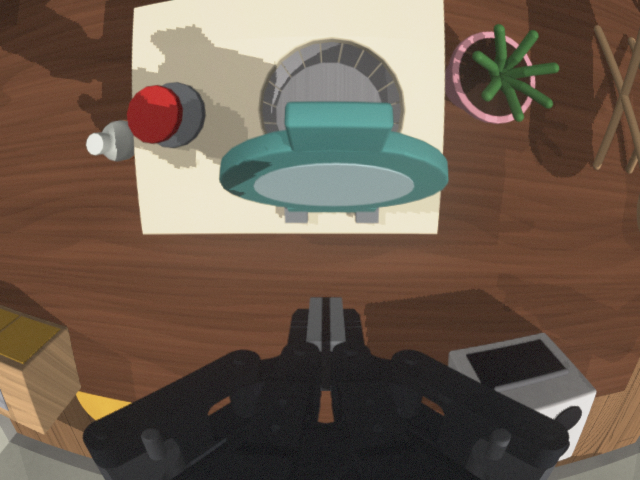

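The wrist view shows the fingertips at (325,325), clear behind the lid's outer face and in line with the lid tab at (340,125). Next I'll move in until they touch.

jog_arm(increments=[[0.012, 0.001, 0.003, 0], [0.024, 0.002, 0.003, 0], [0.032, 0.002, 0.003, 0], [0.038, 0.002, 0.003, 0], [0.043, 0.002, 0.003, 0], [0.047, 0.002, 0.003, 0]])

```text
clock: 4.25
position: [552.3, 131.7, 267.9]
ee_rot: [-0.017, 1.0, 0.001, -0.001]
contact_force: [0.2, -0.1, -0.5]
gripper_width: 0.1
```

```bash
python3 -c "
from h import *
to([558,133,268])
s=read_state()['position']
x=573-s[0]; z=s[2]-165
for th in np.arange(1.2,-.01,-.1):
  X=90*np.cos(th)-5*np.sin(th)-11; Z=90*np.sin(th)+5*np.cos(th)+17
  print(round(th,2),'dx',round(X-x,1),'dz',round(z-Z,1))
cv2.imwrite('pics/t3.png',get_image('top')[:,:,::-1])
cv2.imwrite('pics/w3.png',get_image('wrist')[:,:,::-1])"
```

```text
4.25 [552.3 131.7 267.9] F [ 0.21 -0.09 -0.55] w 0.09360732701934461 M [[-0.999, -0.033, -0.003], [-0.033, 0.999, 0.001], [0.003, 0.002, -1.0]]
delta [-5.8  1.1 -0.1] turn 0.06954575217733197
1.2 dx -3.8 dz 0.2
1.1 dx 4.6 dz 3.5
1.0 dx 12.7 dz 7.5
0.9 dx 20.3 dz 12.3
0.8 dx 27.4 dz 17.9
0.7 dx 33.9 dz 24.1
0.6 dx 39.7 dz 31.0
0.5 dx 44.8 dz 38.4
0.4 dx 49.2 dz 46.3
0.3 dx 52.8 dz 54.6
0.2 dx 55.5 dz 63.2
0.1 dx 57.3 dz 72.0
-0.0 dx 58.3 dz 80.9
```

View pics/w3.png

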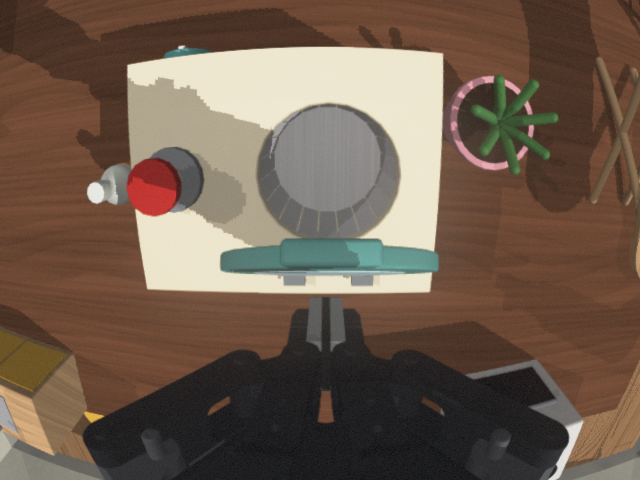

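The wrist view shows the fingertips at (325,310), just short of the lid or about to touch it. The lid is still upright around (330,255). I'll follow the arc now.

jog_arm(increments=[[0.0045, 0.001, 0.0035, 0], [0.009, 0.001, 0.0055, 0], [0.0127, 0.001, 0.0075, 0], [0.0165, 0.001, 0.01, 0], [0.0203, 0.001, 0.0123, 0], [0.024, 0.001, 0.015, 0], [0.0274, 0.001, 0.018, 0], [0.031, 0.001, 0.021, 0], [0.034, 0.001, 0.024, 0]])

```text
clock: 5.48
position: [517.8, 131.6, 243.9]
ee_rot: [-0.017, 1.0, 0.001, -0.001]
contact_force: [0.0, 0.4, 1.0]
gripper_width: -0.3
```

```bash
python3 -c "
from h import *
to([558,133,268])
s=read_state()['position']
x=573-s[0]; z=s[2]-165
for th in np.arange(.7,-.01,-.1):
  X=90*np.cos(th)-5*np.sin(th)-11; Z=90*np.sin(th)+5*np.cos(th)+17
  print(round(th,2),'dx',round(X-x,1),'dz',round(z-Z,1))
cv2.imwrite('pics/w4.png',get_image('wrist')[:,:,::-1])"
```

```text
5.475 [517.8 131.6 243.9] F [0.01 0.4  0.99] w -0.34646112365700377 M [[-0.999, -0.033, -0.003], [-0.033, 0.999, 0.001], [0.003, 0.001, -1.0]]
delta [-40.1   0.1 -24.2] turn 0.077904237915134
0.7 dx -0.5 dz 0.1
0.6 dx 5.3 dz 6.9
0.5 dx 10.4 dz 14.4
0.4 dx 14.8 dz 22.2
0.3 dx 18.3 dz 30.5
0.2 dx 21.1 dz 39.1
0.1 dx 22.9 dz 47.9
0.0 dx 23.8 dz 56.9
```

View pics/w4.png

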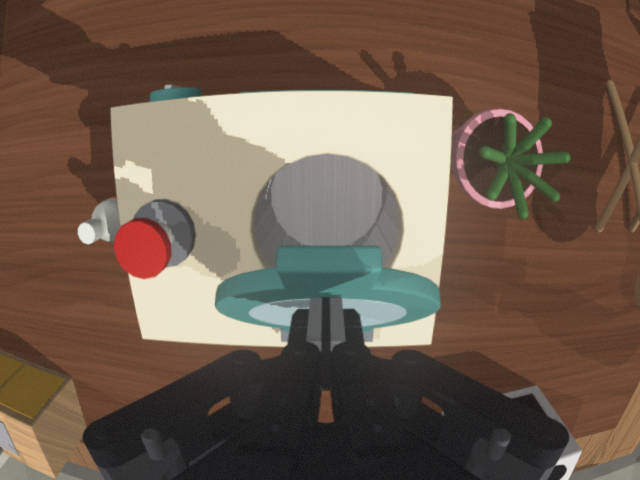

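The lid is closing: its outer face is visible at (327,310) under the fingertips at (325,300). I'll continue slowly.

jog_arm(increments=[[0.003, 0, 0.0035, 0], [0.0055, 0, 0.007, 0], [0.008, 0, 0.0107, 0], [0.0104, 0, 0.0144, 0], [0.0127, 0, 0.0183, 0], [0.0148, 0, 0.0222, 0], [0.0167, 0, 0.0263, 0], [0.0183, 0, 0.0305, 0]])

```text
clock: 6.52
position: [498.7, 130.9, 212.7]
ee_rot: [-0.017, 1.0, 0.001, -0.002]
contact_force: [-0.1, 0.6, 0.3]
gripper_width: -0.2
```

```bash
python3 -c "
from h import *
to([558,133,268])
cv2.imwrite('pics/w5.png',get_image('wrist')[:,:,::-1])"
```

```text
6.525 [498.7 130.9 212.7] F [-0.13  0.56  0.26] w -0.20428977190292416 M [[-0.999, -0.033, -0.004], [-0.033, 0.999, 0.001], [0.004, 0.001, -1.0]]
delta [-59.1   0.2 -55.6] turn 0.07082659798915279
```

View pics/w5.png

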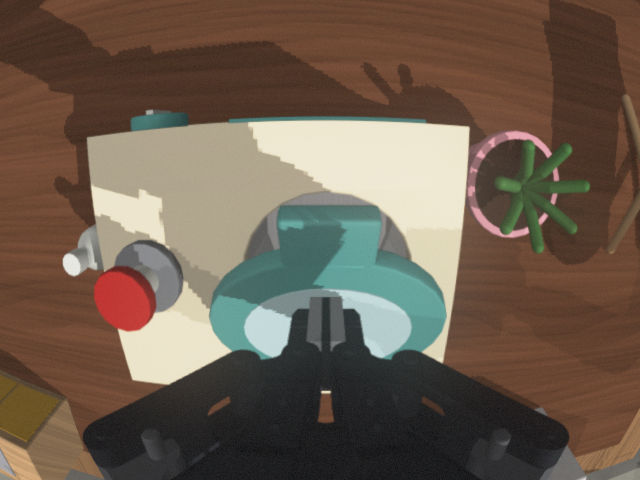

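jog_arm(increments=[[0.001, 0, 0.003, 0], [0.002, 0, 0.006, 0], [0.003, 0, 0.009, 0], [0.0035, 0, 0.012, 0], [0.004, 0, 0.015, 0], [0.0045, 0, 0.018, 0], [0.005, 0, 0.0205, 0], [0.005, 0, 0.023, 0], [0.005, 0, 0.025, 0], [0.005, 0, 0.0265, 0]])

```text
clock: 7.82
position: [493.1, 130.7, 185.5]
ee_rot: [-0.016, 1.0, 0.001, -0.003]
contact_force: [-0.7, -0.4, 0.1]
gripper_width: 0.1
```

```bash
python3 -c "
from h import *
to([558,133,268])
cv2.imwrite('pics/w6.png',get_image('wrist')[:,:,::-1])"
```

```text
7.825 [493.1 130.7 185.5] F [-0.72 -0.41  0.14] w 0.08860024206211792 M [[-0.999, -0.033, -0.005], [-0.033, 0.999, 0.001], [0.005, 0.001, -1.0]]
delta [-64.5   0.3 -82.9] turn 0.06286032042013759
```

View pics/w6.png

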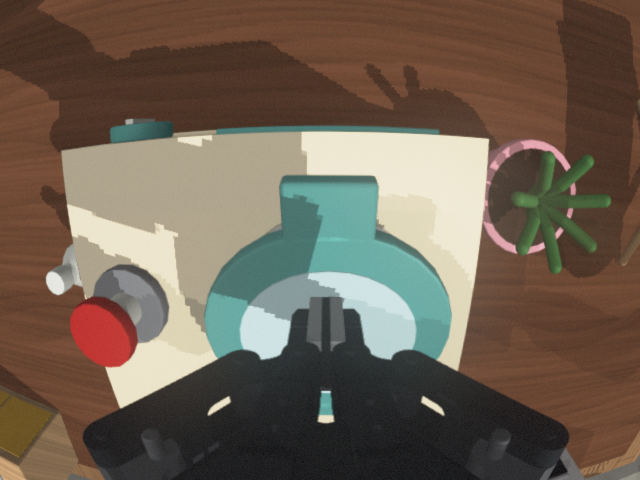

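The lid is nearly flat, but a sliver of grey drum opening still shows at (365,230) and there is no contact force. I'll push down a bit further.

jog_arm(increments=[[0, 0, 0.0015, 0], [0, 0, 0.003, 0], [0, 0, 0.0045, 0], [0, 0, 0.0045, 0]])

```text
clock: 8.38
position: [493.0, 130.7, 180.6]
ee_rot: [-0.016, 1.0, 0.001, -0.003]
contact_force: [-0.1, 0.2, -0.3]
gripper_width: 0.1
```

jog_arm(increments=[[0, 0, 0.0015, 0], [0, 0, 0.003, 0], [0, 0, 0.003, 0]])

```text
clock: 8.75
position: [492.9, 130.7, 177.4]
ee_rot: [-0.016, 1.0, 0.0, -0.003]
contact_force: [-0.7, -0.6, 0.2]
gripper_width: -0.4
```

```bash
python3 -c "
from h import *
to([558,133,268])
cv2.imwrite('pics/w7.png',get_image('wrist')[:,:,::-1])
s=get_image('scene')[:,:,::-1]
cv2.imwrite('pics/s7.png',cv2.resize(s[130:330,240:440],None,fx=3,fy=3))"
```

```text
8.75 [492.9 130.7 177.4] F [-0.69 -0.62  0.2 ] w -0.35521801352682186 M [[-0.999, -0.033, -0.006], [-0.033, 0.999, 0.001], [0.006, 0.001, -1.0]]
delta [-64.6   0.3 -91. ] turn 0.05623634959056817
```

View pics/w7.png

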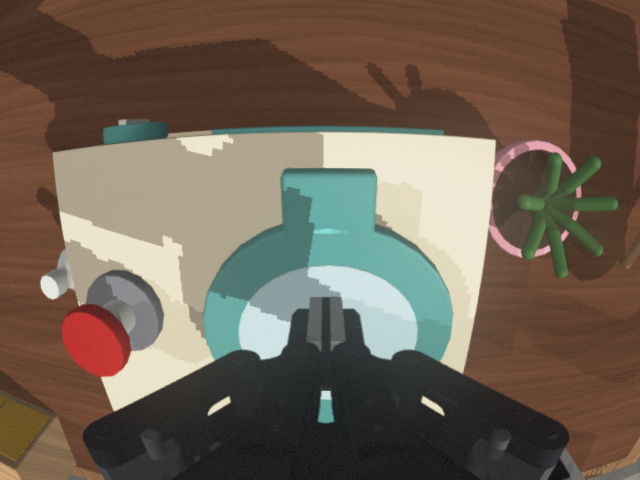

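View pics/s7.png

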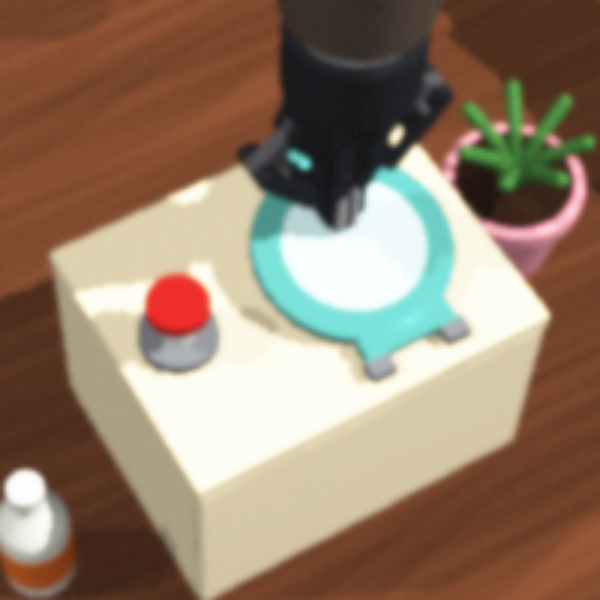

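The drum opening is now hidden in the wrist view, with the tab at (330,200). There is still no force, so I'll keep lowering in small steps until it bottoms.

jog_arm(increments=[[0, 0, 0.001, 0], [0, 0, 0.002, 0], [0, 0, 0.003, 0], [0, 0, 0.003, 0]])

```text
clock: 9.35
position: [492.9, 130.7, 174.4]
ee_rot: [-0.016, 1.0, 0.0, -0.003]
contact_force: [-0.2, -0.5, 0.3]
gripper_width: -0.2
```

jog_arm(increments=[[0, 0, 0.001, 0], [0, 0, 0.002, 0], [0, 0, 0.003, 0], [0, 0, 0.003, 0]])

```text
clock: 9.85
position: [492.9, 130.7, 171.2]
ee_rot: [-0.016, 1.0, 0.0, -0.003]
contact_force: [1.2, -0.5, 0.0]
gripper_width: 0.2
```

```bash
python3 -c "
from h import *
to([558,133,268])
I=get_image('wrist')[:,:,::-1]
cv2.imwrite('pics/w8.png',cv2.resize(I[150:420,180:480],None,fx=2.2,fy=2.2,interpolation=cv2.INTER_CUBIC))
s=get_image('scene')[:,:,::-1]
cv2.imwrite('pics/s8.png',cv2.resize(s[170:270,300:420],None,fx=6,fy=6,interpolation=cv2.INTER_CUBIC))"
```

```text
9.85 [492.9 130.7 171.2] F [ 1.19 -0.52  0.03] w 0.1554617328562656 M [[-0.999, -0.033, -0.006], [-0.033, 0.999, 0.001], [0.006, 0.001, -1.0]]
delta [-64.5   0.3 -97.1] turn 0.05436711461521383
```

View pics/w8.png

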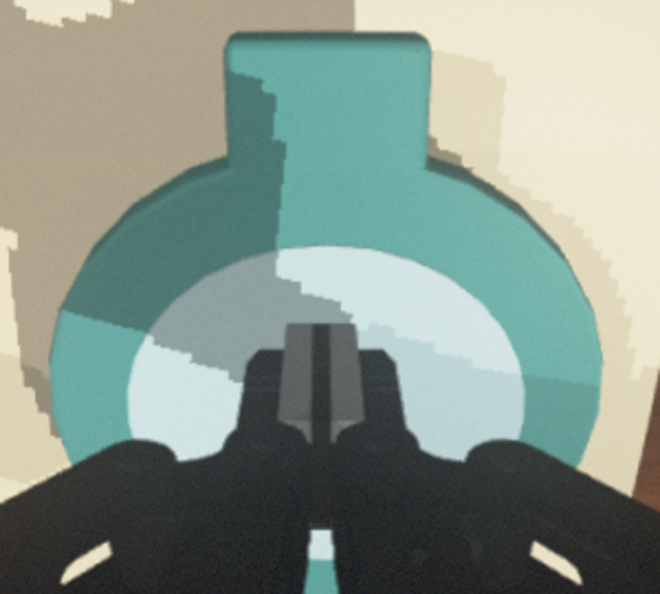

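View pics/s8.png

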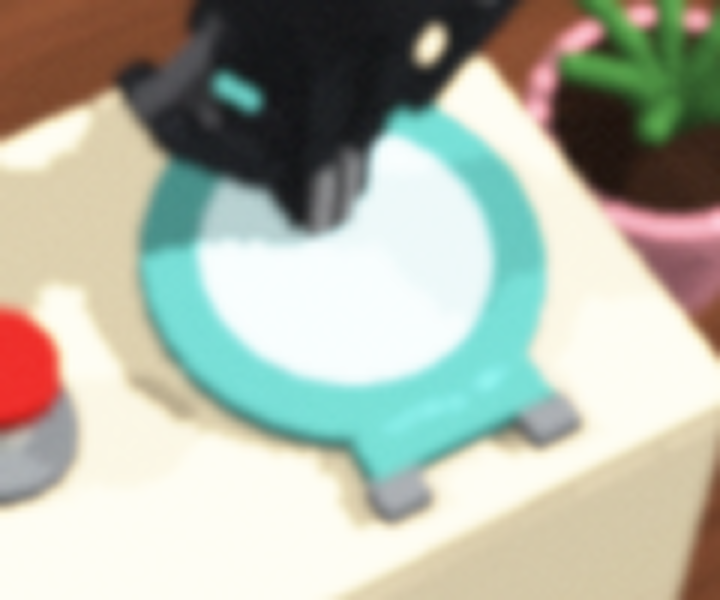

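```bash
cat >> h.py <<'E'
def wray(u,v,s):
    c=calibration('wrist');x=u-c['cx'];y=v-c['cy'];r=np.hypot(x,y);a=r/c['fx']
    d=np.array([np.sin(a)*x/r,-np.sin(a)*y/r,-np.cos(a)])
    E=np.array(c['hand_eye']);M=R.from_quat(s['ee_rot']).as_matrix()
    return s['position']+M@E[:3,3],M@(E[:3,:3]@d)
E
python3 -c "
from h import *
s=read_state()
def zat(u,v,z):
  o,d=wray(u,v,s);return o+d*(z-o[2])/d[2]
L=(180+224/2.2,150+40/2.2);Rr=(180+431/2.2,150+40/2.2)
for z in(165,170,175,180,185,190): 
  a,b=zat(*L,z),zat(*Rr,z); print(z,a.round(1),b.round(1),np.linalg.norm(a-b))
# tip
for z in(154,160,165,170,175): print(z,zat(180+320/2.2,150+325/2.2,z))
"
```

```text
165 [431.8 109.2 165. ] [430.5 149.2 165. ] 39.96209151482264
170 [431.3 109.8 170. ] [429.9 148.5 170. ] 38.69097195296363
175 [430.7 110.4 175. ] [429.4 147.8 175. ] 37.41985239110459
180 [430.2 110.9 180. ] [428.9 147.1 180. ] 36.14873282924557
185 [429.6 111.5 185. ] [428.4 146.4 185. ] 34.87761326738653
190 [429.1 112.1 190. ] [427.9 145.7 190. ] 33.606493705527505
154 [496.88292814 129.92012204 154.        ]
160 [493.94028842 129.82608071 160.        ]
165 [491.48808864 129.74771293 165.        ]
170 [489.03588887 129.66934516 170.        ]
175 [486.58368909 129.59097738 175.        ]
```

By its apparent width, the tab end sits at about z = 180. That puts the lid near 0.07 rad, so it is not shut yet. I'll continue gently.

jog_arm(increments=[[0, 0, 0.001, 0], [0, 0, 0.002, 0], [0, 0, 0.003, 0], [0, 0, 0.004, 0], [0, 0, 0.004, 0]])

```text
clock: 10.58
position: [493.0, 130.7, 167.2]
ee_rot: [-0.016, 1.0, 0.0, -0.003]
contact_force: [0.3, -0.1, -0.5]
gripper_width: 0.1
```

```bash
python3 -c "
from h import *
s=read_state();print(s['joint_efforts'],s['contact_force'])
I=get_image('wrist')[:,:,::-1]
cv2.imwrite('pics/w9.png',cv2.resize(I[150:420,180:480],None,fx=2.2,fy=2.2,interpolation=cv2.INTER_CUBIC))
cv2.imwrite('pics/w9f.png',I)
"
```

```text
[ 4.93205240e-03 -2.99249518e+01  1.67707497e+01  3.72183412e+00
 -1.63111294e-02 -6.72712599e-05] [ 0.27142213 -0.06300124 -0.54537203]
```

View pics/w9.png

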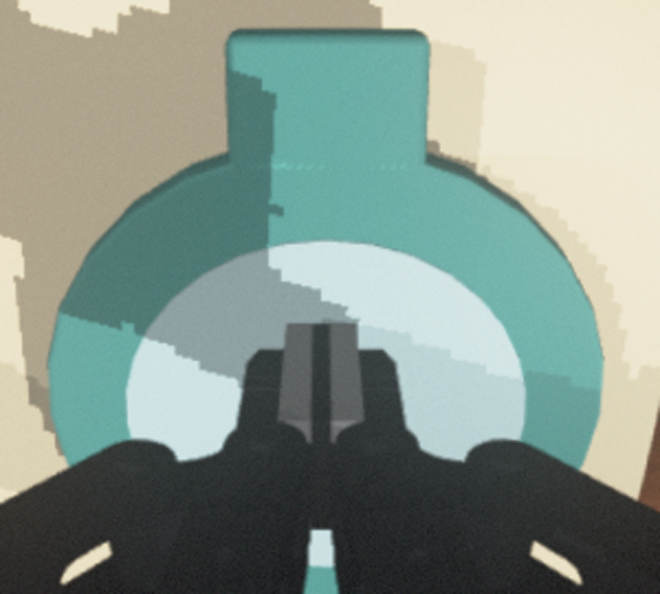

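View pics/w9f.png

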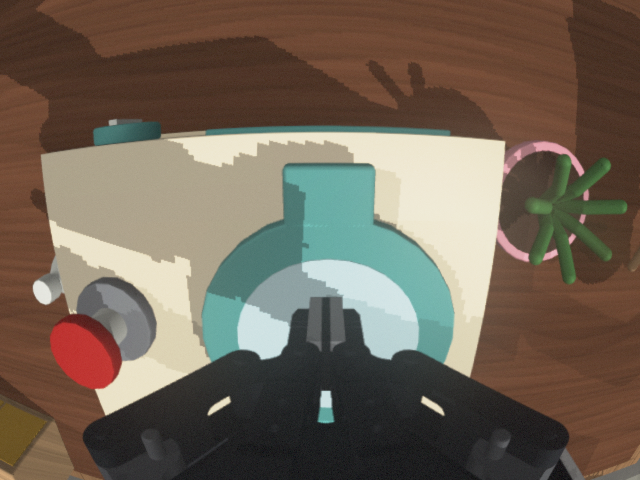

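```bash
python3 -c "
from h import *
s=read_state()
def zat(u,v,z):
  o,d=wray(u,v,s);return o+d*(z-o[2])/d[2]
for z in(130,140,150,160,170,180):
  a,b=zat(42,155,z),zat(504,141,z); c=[zat(180+x/2.2,150+35/2.2,z) for x in(227,429)]
  print(z,a.round(1),b.round(1),np.linalg.norm(a-b),'tab',np.linalg.norm(c[0]-c[1]),c[0][0])
print(zat(180+320/2.2,150+325/2.2,150),s['position'])
"
```

```text
130 [422.8 -49.2 130. ] [413.4 223.6 130. ] 272.950058802158 tab 46.603643146964764 434.1384420091471
140 [422.4 -39.8 140. ] [413.4 218.5 140. ] 258.4389277489337 tab 44.12600465063642 433.09020836503
150 [421.9 -30.4 150. ] [413.5 213.4 150. ] 243.92779669570925 tab 41.64836615430809 432.04197472091283
160 [421.5 -21.  160. ] [413.6 208.3 160. ] 229.41666564248487 tab 39.170727657979775 430.9937410767957
170 [421.  -11.6 170. ] [413.6 203.1 170. ] 214.90553458926044 tab 36.693089161651436 429.9455074326786
180 [420.6  -2.3 180. ] [413.7 198.  180. ] 200.39440353603607 tab 34.21545066532309 428.89727378856145
[496.88630227 129.95775783 150.        ] [492.99497428 130.7364245  167.20813197]
```

jog_arm(increments=[[0, 0, 0.001, 0], [0, 0, 0.002, 0], [0, 0, 0.003, 0], [0, 0, 0.003, 0]])

```text
clock: 11.12
position: [493.0, 130.7, 164.1]
ee_rot: [-0.016, 1.0, 0.0, -0.003]
contact_force: [0.3, 0.5, -0.4]
gripper_width: -0.3
```

```bash
python3 -c "
from h import *
I=get_image('wrist')[:,:,::-1]
cv2.imwrite('pics/w10.png',cv2.resize(I[150:420,180:480],None,fx=2.2,fy=2.2,interpolation=cv2.INTER_CUBIC))
I=get_image('top')[:,:,::-1]
cv2.imwrite('pics/t10.png',cv2.resize(I[170:310,200:400],None,fx=4,fy=4,interpolation=cv2.INTER_CUBIC))
"
```

```text
(no output)
```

View pics/w10.png

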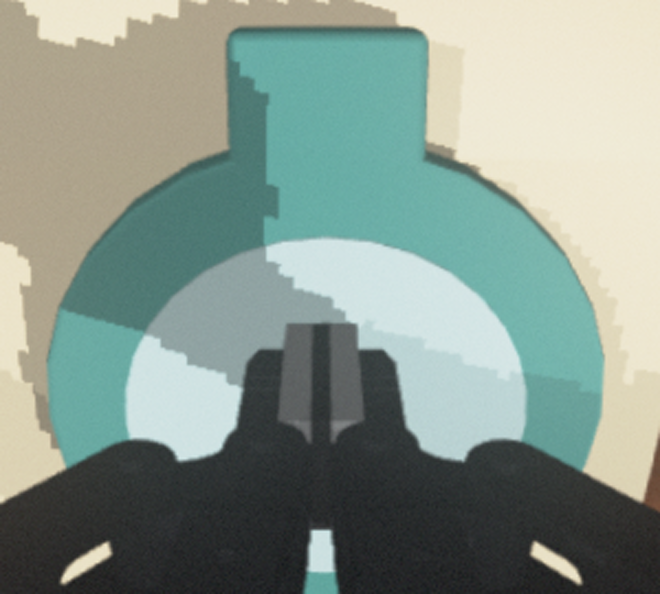

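View pics/t10.png

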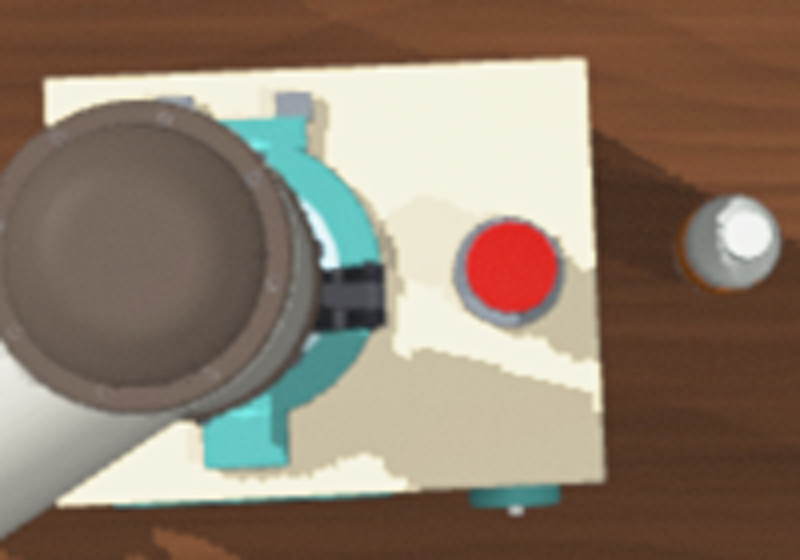

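The lid's shadow offset at the tab keeps shrinking, from 26 to 17 px. It should bottom out about 3 mm lower.

jog_arm(increments=[[0, 0, 0.001, 0], [0, 0, 0.002, 0], [0, 0, 0.003, 0], [0, 0, 0.003, 0]])

```text
clock: 11.72
position: [493.1, 130.7, 162.7]
ee_rot: [-0.017, 1.0, 0.0, -0.002]
contact_force: [-3.6, 0.6, 9.6]
gripper_width: -0.2
```

jog_arm(increments=[[0, 0, 0.001, 0], [0, 0, 0.001, 0], [0, 0, 0.001, 0]])

```text
clock: 12.1
position: [493.1, 130.7, 162.7]
ee_rot: [-0.017, 1.0, 0.0, -0.002]
contact_force: [-3.0, -0.2, 6.0]
gripper_width: 0.1
```

```bash
python3 -c "
from h import *
I=get_image('wrist')[:,:,::-1]
cv2.imwrite('pics/w11.png',cv2.resize(I[150:420,180:480],None,fx=2.2,fy=2.2,interpolation=cv2.INTER_CUBIC))
s=get_image('scene')[:,:,::-1]
cv2.imwrite('pics/s11.png',cv2.resize(s[170:270,300:420],None,fx=6,fy=6,interpolation=cv2.INTER_CUBIC))
s=read_state()
def zat(u,v,z):
  o,d=wray(u,v,s);return o+d*(z-o[2])/d[2]
print(s['position'],zat(180+320/2.2,150+325/2.2,170))"
```

```text
[493.07506285 130.71258572 162.72096916] [484.93900316 129.54161598 170.        ]
```

View pics/w11.png

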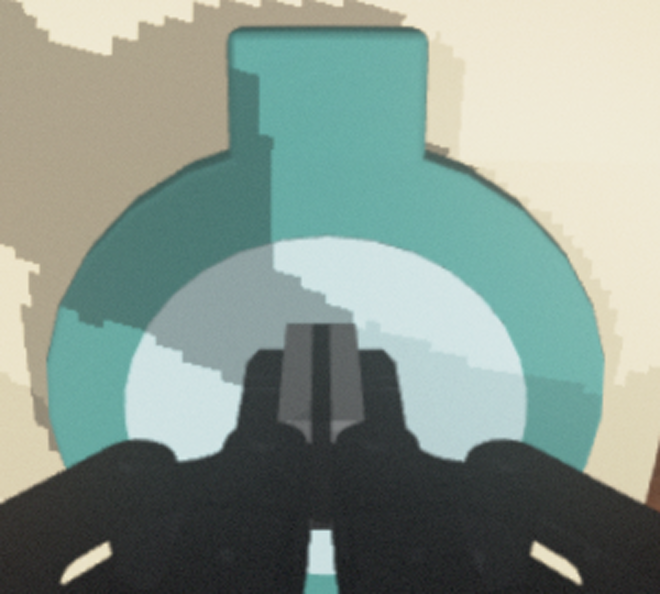

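View pics/s11.png

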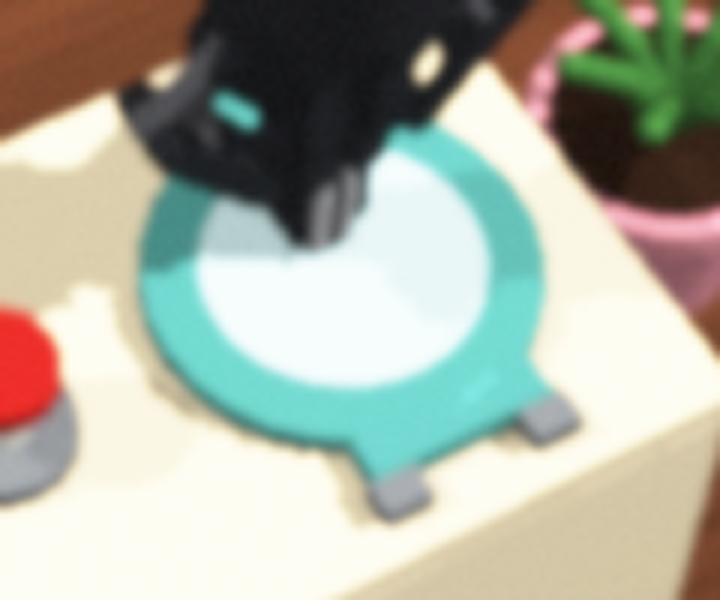

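jog_arm(increments=[[0, 0, 0.0015, 0], [0, 0, 0.0025, 0], [0, 0, 0.0025, 0], [0, 0, 0.0025, 0]])

```text
clock: 12.7
position: [493.1, 130.7, 162.6]
ee_rot: [-0.017, 1.0, 0.0, -0.002]
contact_force: [-6.1, -0.8, 13.4]
gripper_width: 0.1
```

Hard stop: 13 N with no further travel, so the lid is shut. Next I'll lift off and move above the plunger.

jog_arm(increments=[[0, 0, -0.015, 0], [0, 0, -0.04, 0], [0, 0, -0.075, 0], [-0.004, -0.03, -0.075, 0], [-0.008, -0.065, -0.075, 0], [-0.013, -0.1, -0.075, 0], [-0.013, -0.113, -0.075, 0], [-0.013, -0.113, -0.075, 0]])

```text
clock: 13.7
position: [510.2, 17.8, 237.3]
ee_rot: [-0.017, 1.0, 0.0, -0.002]
contact_force: [-0.4, -0.1, -0.3]
gripper_width: -0.1
```

```bash
python3 -c "
from h import *
to([509.5,18,200])
cv2.imwrite('pics/w12.png',get_image('wrist')[:,:,::-1])
s=get_image('scene')[:,:,::-1]
cv2.imwrite('pics/s12.png',cv2.resize(s[140:300,240:440],None,fx=4,fy=3.75,interpolation=cv2.INTER_CUBIC))
s=get_image('top')[:,:,::-1]
cv2.imwrite('pics/t12.png',cv2.resize(s[170:310,200:400],None,fx=4,fy=4,interpolation=cv2.INTER_CUBIC))
"
```

```text
13.7 [510.2  17.8 237.3] F [-0.41 -0.09 -0.25] w -0.13689768682814182 M [[-0.999, -0.033, -0.003], [-0.033, 0.999, 0.001], [0.003, 0.001, -1.0]]
delta [ 0.5  0.2 37.3] turn 0.07908069412140614
```

View pics/w12.png

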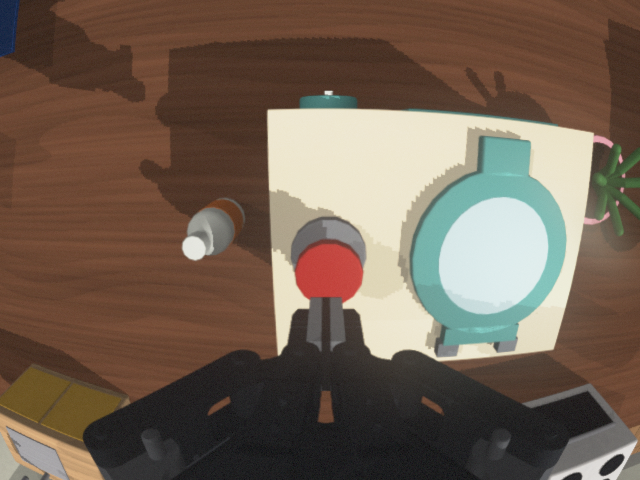

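View pics/s12.png

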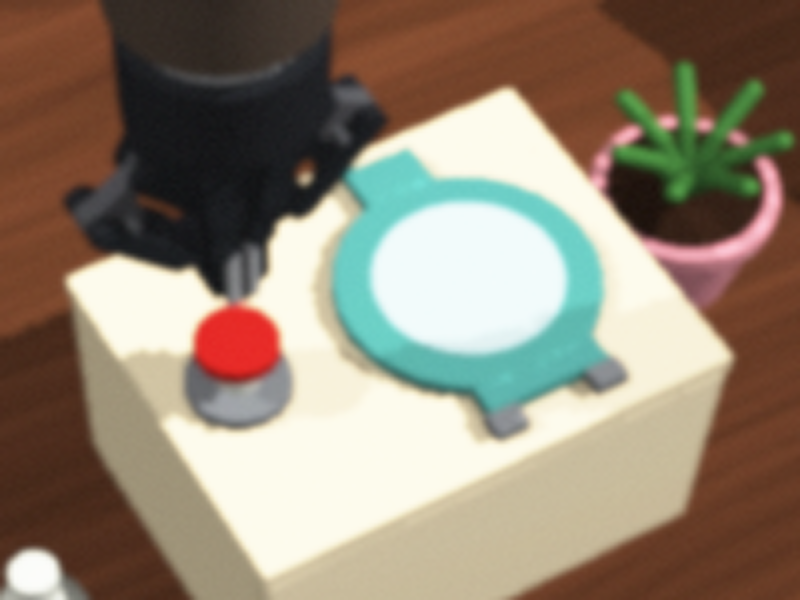

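View pics/t12.png

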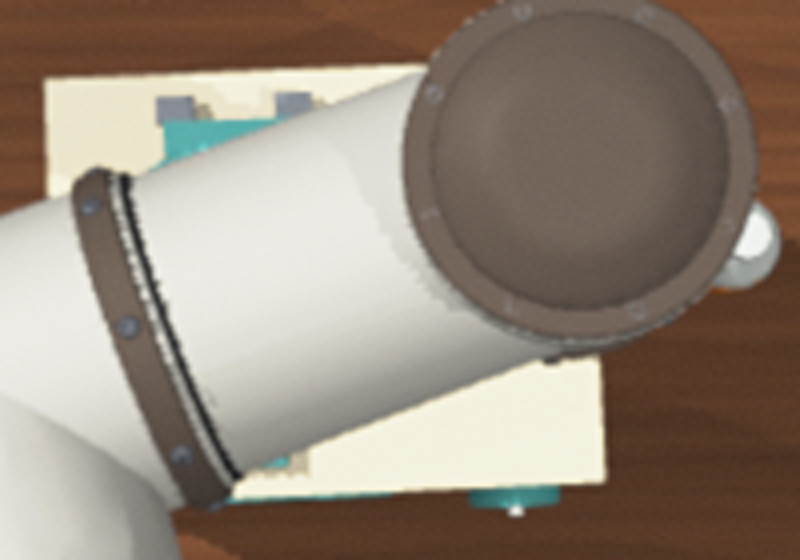

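The lid lies flat in both views (wrist view: (490,255)), the fingertips at (325,300) line up with the red plunger at (328,272), and the bottle and pot are undisturbed. From the lid contact (TCP z 162.7 at a 170 mm surface) I expect plunger contact at TCP z ≈ 195.

jog_arm(increments=[[0, 0, 0.012, 0], [0, 0, 0.025, 0], [0, 0, 0.035, 0], [0, 0, 0.039, 0], [0, 0, 0.039, 0]])

```text
clock: 14.48
position: [510.1, 18.9, 198.1]
ee_rot: [-0.018, 1.0, 0.0, -0.002]
contact_force: [-0.6, 0.3, 0.1]
gripper_width: -0.1
```

jog_arm(increments=[[0, 0, 0.001, 0], [0, 0, 0.002, 0], [0, 0, 0.003, 0], [0, 0, 0.003, 0]])

```text
clock: 14.98
position: [510.1, 18.9, 195.1]
ee_rot: [-0.018, 1.0, 0.0, -0.002]
contact_force: [-0.1, -0.8, -0.4]
gripper_width: -0.2
```

jog_arm(increments=[[0, 0, 0.001, 0], [0, 0, 0.002, 0], [0, 0, 0.003, 0], [0, 0, 0.003, 0]])

```text
clock: 15.48
position: [510.2, 18.9, 192.3]
ee_rot: [-0.018, 1.0, 0.0, -0.002]
contact_force: [-0.4, 0.8, 2.5]
gripper_width: 0.3
```

jog_arm(increments=[[0, 0, 0.0015, 0], [0, 0, 0.003, 0], [0, 0, 0.0045, 0], [0, 0, 0.0055, 0], [0, 0, 0.0055, 0], [0, 0, 0.0055, 0]])

```text
clock: 16.23
position: [510.2, 18.9, 186.9]
ee_rot: [-0.018, 1.0, 0.0, -0.002]
contact_force: [-1.9, 0.5, 4.0]
gripper_width: -0.1
```

```bash
python3 -c "
from h import *
to([509.5,18,185])
cv2.imwrite('pics/w13.png',get_image('wrist')[:,:,::-1])
F=[]
for i in range(4):
  s=get_image('scene')[:,:,::-1];F.append(read_state()['contact_force'][2])
print(F)
cv2.imwrite('pics/s13.png',cv2.resize(s[140:300,240:440],None,fx=4,fy=3.75,interpolation=cv2.INTER_CUBIC))
"
```

```text
16.225 [510.2  18.9 186.9] F [-1.93  0.48  4.02] w -0.08541132766487398 M [[-0.999, -0.036, -0.003], [-0.036, 0.999, 0.001], [0.003, 0.001, -1.0]]
delta [ 0.7 -0.9  1.9] turn 0.22459766676249773
[np.float64(5.264361879274464), np.float64(5.248698713446504), np.float64(3.5679357097316107), np.float64(4.8120042115663075)]
```

View pics/s13.png

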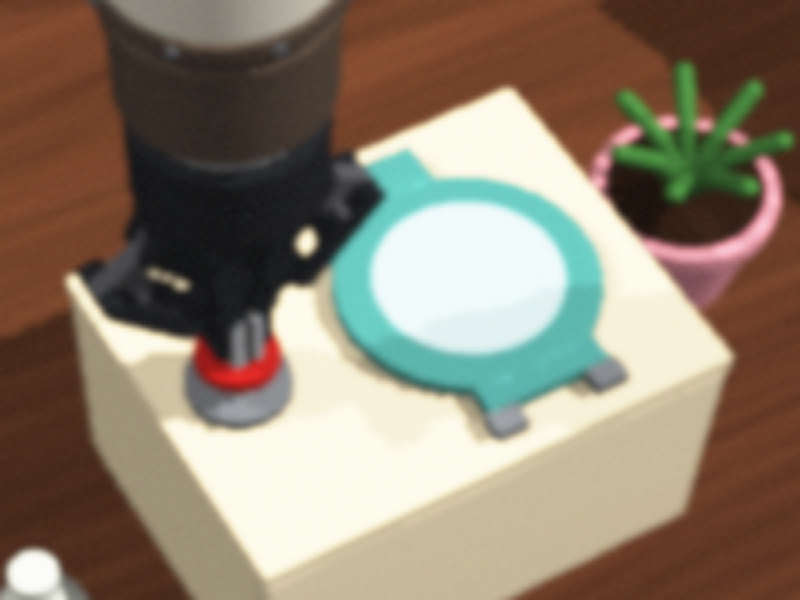

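View pics/w13.png

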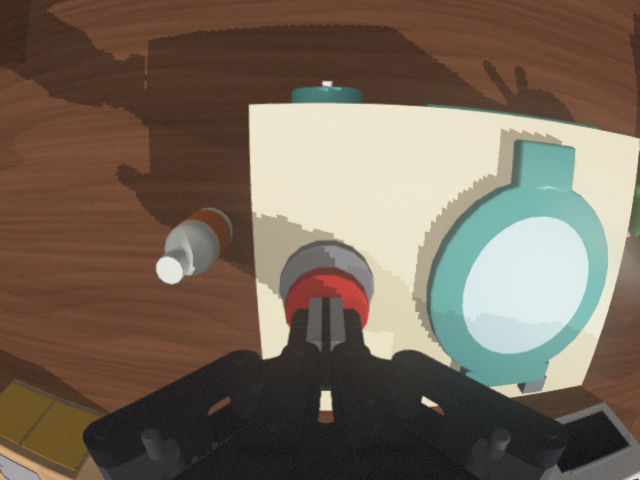

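The fingertips are on the red disc (wrist view (327,305)) and the lid is flat. Force averages 4.8 N with about 8 mm of travel. I'll add 1.5 mm.

jog_arm(increments=[[0, 0, 0.001, 0], [0, 0, 0.0018, 0], [0, 0, 0.0018, 0], [0, 0, 0.0018, 0], [0, 0, 0.0018, 0], [0, 0, 0.0018, 0]])

```text
clock: 17.23
position: [510.2, 18.9, 185.1]
ee_rot: [-0.018, 1.0, 0.0, -0.002]
contact_force: [-1.1, -0.3, 6.3]
gripper_width: 0.1
```

```bash
python3 -c "
from h import *
to([509.5,18,185])
F=[]
for i in range(10):
  s=get_image('scene')[:,:,::-1];F.append(read_state()['contact_force'][2])
print(np.mean(F),np.std(F),read_state()['position'])
n=cv2.imread('pics/scene0.png')
cv2.imwrite('pics/s14.png',s)
"
```

```text
17.225 [510.2  18.9 185.1] F [-1.12 -0.25  6.26] w 0.09310956862874978 M [[-0.999, -0.036, -0.003], [-0.036, 0.999, 0.001], [0.003, 0.001, -1.0]]
delta [ 0.7 -0.9  0.1] turn 0.22680112675987282
5.480149030649204 0.47232878373233744 [510.18943253  18.89570034 185.09555498]
```

View pics/s14.png

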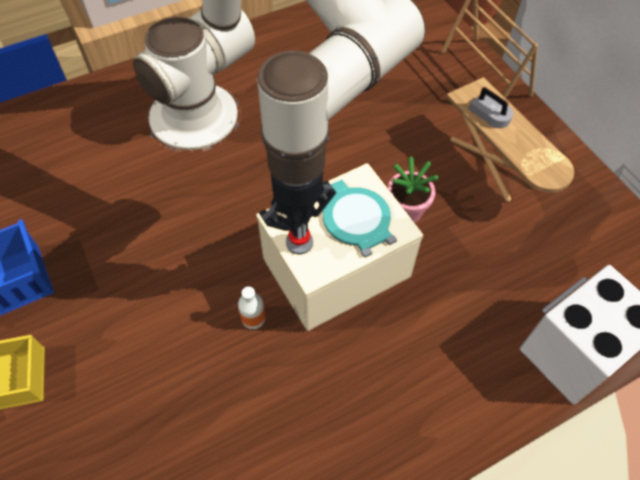

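The mean force of 5.5 N matches about 10 mm of travel, and the geometry gives 9.9 mm. The scene view shows the lid flat at (358,215), and the bottle at (252,308) and the pot at (412,190) where they started. I'll hand it in now.

```bash
python3 -c "
from bench import *
print(job_done())"
```

```text
the job is handed in; nothing more can be done
None
```

The job is handed in, with the lid shut and the plunger still held about half-way down; no verdict was reported.

- **Lid:** I lowered it slowly along its arc with the closed fingertips until it stopped hard. At 13 N it moved no further, and the later views show it lying flat.
- **Plunger:** I then pressed the red plunger with the fingertips and held it. The last checks gave about 9.9 mm of travel from the tool height and a mean force of 5.5 N (5.6 N expected at 10 mm).
- **Bottle and pot:** both appear where they started in the last scene picture.
- **Time:** about 18 s had passed at hand-in.

**One check disagreed:** the shut fingertips made contact about 7 mm behind the TCP, not 17 mm ahead of it as stated. I took the height from the lid's hard stop instead, and the plunger's contact height and spring force agreed with that. The force sensor also showed almost nothing while the lid was moving, so I judged the closing from pictures until the hard stop.

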